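# Bring the salt round to the door of the spice carousel and hold it there

## Robot

A 6-joint arm with a two-finger parallel gripper is mounted at the origin on a cart in front of the work surface, level with it; the furniture and walls round the work are solid. World frame = base frame: x ahead of the robot, y to its left, z up, the work surface at z = 0. Lengths are in m, angles in rad, forces in N, time in s.
With the tool pointing down it reaches from about 0.4 to 0.925 m from the base axis. Payload 3.4 kg.
Tool frame: the origin (TCP) lies midway between the tips of the shut fingers; the grasp point (between the pads) lies 19 mm behind it (manip.hold_point_z is the distance from the TCP to the grasp point, in m); z points along the fingers, y is the line along which they close (so a half turn about z gives the same grasp; the last joint's range is limited). The gripper opens to 85 mm and grips with 20 to 120 N. Pads are 22 mm wide; open, the fingers measure 114 mm over their backs; the gripper's body (76 mm by 85 mm) begins 54 mm behind the grasp point. The pads swing forward as they close: fully open they stand 13 mm farther back than shut.
Start: joints at [-1.22, 0.307, 1.506, -0, 1.328, -0.073], TCP at [0.236, -0.524, 0.231] pointing down, gripper open.
Joint ranges: [-3.12, 3.12], [-1.05, 2.28], [0.14, 2.33], [-1.42, 4.57], [0.1, 2.73], [-2.68, 2.68]. Speed limits (rad/s): [2.57, 2.57, 3.14, 3.14, 3.14, 3.14].

## Interface

Orientations are given as a unit quaternion [x, y, z, w].
In Python, from bench import manip gives the robot as it stands.
- The arm moves only by the shell command python3 -m inch 'ROWS'. ROWS is a JSON list that holds a single list of rows (three levels of brackets), with 1 to 10 rows, each of 7 numbers: a rotation vector rx, ry, rz in fractions of the full range, 1 being pi rad, then dx, dy, dz in shares of the most that a row can go, 1 being 50 mm, then the finger opening in m; each row shifts and turns the commanded pose from where the row before left it, along the tool's axes as they then stand; what a row does not reach is not made up. A row lasts 1/10 s, in which the tool goes at most 0.05 m and 0.15 rad, less where a joint would pass 70% of its speed; a pose out of reach is approached as far as the arm can. The fingers move at their own pace and stop on an object; the grip force is fixed at half the most. Time passes only in rows, so rows that do not move let the fingers close. It prints the time, the measured TCP pose, the force, the opening and the grip force at its end. Shift and turn numbers lie between -1 and 1, and a call with a number outside is refused. Input that does not fit is refused with a message, and nothing moves.
- manip.get_state(): the state, without advancing time (a new reading comes with each control period).
- manip.grab_frame(name): name is "scene" or "top" or "wrist"; returns a dict with "frame" (480x640x3 uint8, red, green, blue), "fov_y" (degrees; the focal length in pixels is half the picture's height over the tangent of half this angle, whatever the lens; pixels are square), "cx", "cy" (the principal point, pixels), "dist_coeffs" ([k1, k2, p1, p2, k3] as OpenCV has them; the pictures are not rectified), "view" (4x4, takes a point from world to camera coordinates). Camera axes: x right, y down, z forward; pixel columns grow to the right and rows downward; lengths in m; the calibration is good to about 2 mm. A picture is of the moment at which its call begins. There is no depth.
- manip.finish_job(): hands the job in; it is judged then, once.
The state is a dict: "time": time; "joints": joint angles; "joint_vel": joint speeds; "effort": joint torques, N m; "tcp_pos": TCP position; "orientation": TCP orientation; "ft_force": force on the tool from outside, world axes, zero at the start; "ft_torque": the same for the moment, N m; "opening": finger opening in m; "grasp_force": force on a finger pad.
Only numpy, scipy, OpenCV 4.12 (cv2) and the standard library are available. Lean on these libraries where they do the work, as an engineer would, in place of code of your own. Each camera call takes 0.05 s, during which the arm holds its last target. There are 200 camera calls.

## Task

The cook needs a hand free for the salt: swing the little front door of the clear eight-sided spice cabinet wide open, to about a right angle, and leave it open. Then turn the carousel inside by the bar-shaped knob on the cabinet's roof until the salt shaker (the one with the narrow domed head) stands in the middle of the doorway, and finish with the knob still gripped, holding the carousel still so that the salt can be lifted out. Turn gently enough that all jars stay upright in their sockets, and leave the other things on the worktop where they are.

Things in the scene. Friction and masses are not known exactly. Their poses are not given: they have to be found in the camera images.
- cabinet: clear eight-sided spice cabinet, 244 mm across the flats, wooden base, clear roof with its top at z = 148 mm, fixed to the worktop. Origin on the turning axis, at worktop height; its x axis points out of the back, so the door is on its -x face (122 mm from the axis) and its y axis points to the hinge side
- door (a joint): angle of the clear front door in rad: 0 shut, grows as it opens towards the robot, stop at 1.9; starts shut or up to 0.15 ajar. 91 mm wide, its top at z = 137 mm; hinged upright on the left (+y of the cabinet) edge of the front flat, so opening turns it clockwise seen from above. Light (hinge friction 0.05 N m); stays where it is left, no latch or spring
- door_hinge (a point): point on the door's hinge axis, at the height to take the handle (z = 110 mm)
- door_handle (a point): middle of the upright round bar of the door's bow handle, at the height to take it (z = 110 mm): bar 10 mm thick, upright from z = 76 to 132 mm, 34 mm out from the door panel, 80 mm from the hinge along the door. Can be pinched from above. Its axes are those of the door: -x out of the panel, -y from hinge to free edge (both level)
- carousel (a joint): how far the carousel has turned since the start, in rad, counter-clockwise from above positive; no practical stop (over a full turn either way), turns freely (friction 0.06 N m, no spring, no detents, 0.9 kg). The jars stand loose in it: turning slowly, about 0.5 rad/s or less, is safe, jerks can tip them
- knob: wooden bar knob on the carousel's spindle above the roof; turns rigidly with the carousel and is its only part outside the cabinet. Origin on the turning axis at the height to grip (z = 176 mm); bar 60 mm long along its x axis, 15 mm thick along its y axis, from z = 164 to 196 mm. Its -x direction points at the salt shaker's socket. A large turn needs several grasps
- front_bay (a point): point on the carousel's floor (z = 26 mm) in the middle of the doorway, 68 mm in front of the turning axis: where the salt shaker's origin belongs. Fixed to the cabinet
- salt_shaker: salt shaker: round glass body 44 mm across, narrower grey domed head 34 mm across, 90 mm tall, origin at the centre of its underside; loose in one of the five square sockets (48 mm wide, 19 mm deep, 68 mm from the turning axis, 72 degrees apart) of the carousel
- spice_a: upright glass spice jar with a flat round cap, 45 mm wide, 106 mm tall, origin at the centre of its underside; stands in a carousel socket; not the one wanted
- spice_c: upright glass spice jar with a flat round cap, 40 mm wide, 101 mm tall, origin at the centre of its underside; stands in a carousel socket; not the one wanted
- spice_d: upright glass spice jar with a flat round cap, 45 mm wide, 109 mm tall, origin at the centre of its underside; stands in a carousel socket; not the one wanted
- spice_g: upright glass spice jar with a flat round cap, 45 mm wide, 106 mm tall, origin at the centre of its underside; stands in a carousel socket; not the one wanted
- garlic: bulb of garlic, 60 mm, left of the cabinet; bystander
- jar_small: small jam jar, 58 mm across, 85 mm tall, right of the cabinet; bystander
- lemon: lemon, 78 mm long, at the front left; bystander
- onion: onion, 78 mm across, at the left; bystander
- tin_small: tin, 58 mm across, 72 mm tall, at the left; bystander
- beaker: plastic tumbler, 81 mm across, 112 mm tall, at the front right; bystander

How it is judged:
On the way, in this order (a step that is already met when the one before it is completed fails the run):
1. the door is swung wide open (value of joint door above 1.3 rad), for 0.2 s.
2. the salt shaker is in the doorway, brought there by the gripped knob (horizontal distance between salt_shaker and front_bay below 0.014 m and contact force between the fingers and knob above 2 N), for 0.2 s.
At the end, for the whole second after the job is handed in: door open by at least 1.3 rad (75 degrees), salt shaker's centre within 14 mm of the middle of the doorway, fingers pressing on the knob with more than 2 N and the carousel at rest (under 0.05 rad/s), all five jars upright within 0.15 rad (all of step 2 and value of joint door above 1.3 rad and velocity of joint carousel between -0.05 and 0.05 rad/s and angle between each of salt_shaker, spice_a, spice_c, spice_d, spice_g's own z axis and vertical below 0.15 rad); the arm keeps its last pose, push and grip.
It fails at once if a jar in the carousel toppled or left its socket (angle between any of salt_shaker, spice_a, spice_c, spice_d, spice_g's own z axis and vertical above 0.6 rad or height (world z) of any of salt_shaker, spice_a, spice_c, spice_d, spice_g above 0.05 m).
It fails at once if another thing on the worktop was pushed away by more than 30 mm (distance of any of garlic, jar_small, lemon, onion, tin_small, beaker from where it was at the start of the episode above 0.03 m).
It also fails if it takes over 64 s, if anything falls off the work surface, if the arm or the gripper's body presses on something with over 40 N, if the wrist force passes 120 N, or if a joint passes its speed limit or range.

## Working session

There is one attempt and no reset: what is moved stays moved. The work goes in short steps, Python scripts to look and compute and a shell command to move; the robot and the scene stay as the last step left them, time stands still between calls to the robot, and variables do not carry over. Pictures are saved under pics/ and viewed, at most 10 in all, crops included, and the job is handed in when it is done.

```bash
mkdir -p pics; cat > h.py <<'E'
import numpy as np, cv2, json
from bench import manip
def snap(n,f):
    d=manip.grab_frame(n); cv2.imwrite(f'pics/{f}.png',d['frame'][:,:,::-1]); 
    np.save(f'pics/{f}.npy',{k:d[k] for k in d if k!='frame'},allow_pickle=True); return d
def load(f): return np.load(f'pics/{f}.npy',allow_pickle=True).item()
def K(d):
    f=240/np.tan(np.radians(d['fov_y'])/2); return np.array([[f,0,d['cx']],[0,f,d['cy']],[0,0,1.]])
def proj(d,P):
    V=np.array(d['view']); return cv2.projectPoints(np.array(P,float).reshape(-1,1,3),cv2.Rodrigues(V[:3,:3])[0],V[:3,3],K(d),np.array(d['dist_coeffs'],float))[0].reshape(-1,2)
def ray(d,uv,z):
    V=np.array(d['view']); p=cv2.undistortPoints(np.array(uv,float).reshape(-1,1,2),K(d),np.array(d['dist_coeffs'],float)).reshape(-1,2)
    r=np.c_[p,np.ones(len(p))]@V[:3,:3]; o=-V[:3,:3].T@V[:3,3]
    return o+r*((np.atleast_1d(z)-o[2])/r[:,2])[:,None]
E
python3 - <<'E'
from h import *
for n in('scene','top'):
    d=snap(n,n+'0'); V=np.array(d['view']); print(n,d['fov_y'],-V[:3,:3].T@V[:3,3])
s=manip.get_state(); print(s['tcp_pos'],s['orientation'],s['opening'],manip.hold_point_z)
E
```

```text
scene 50.30310909757603 [ 1.33309192 -1.05324616  0.90086317]
top 55.32287560638637 [0.37806924 0.04800597 1.18893392]
[ 0.23622927 -0.52355691  0.23047665] [ 9.77632205e-01  2.10319813e-01 -1.10275693e-04 -9.13993362e-04] 0.08560039916978564 0.0187
```

View pics/top0.png

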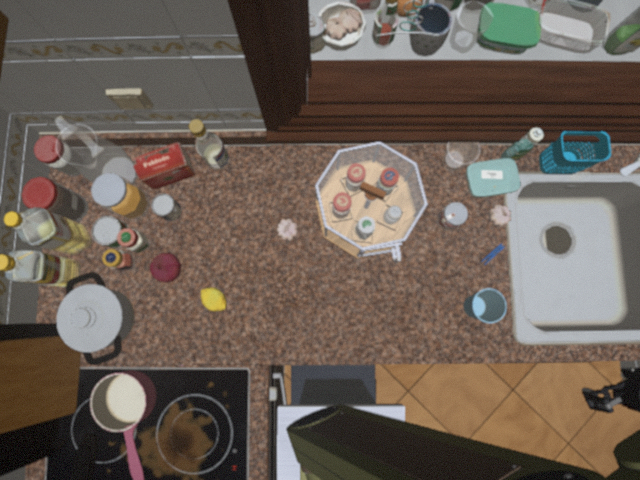

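View pics/scene0.png

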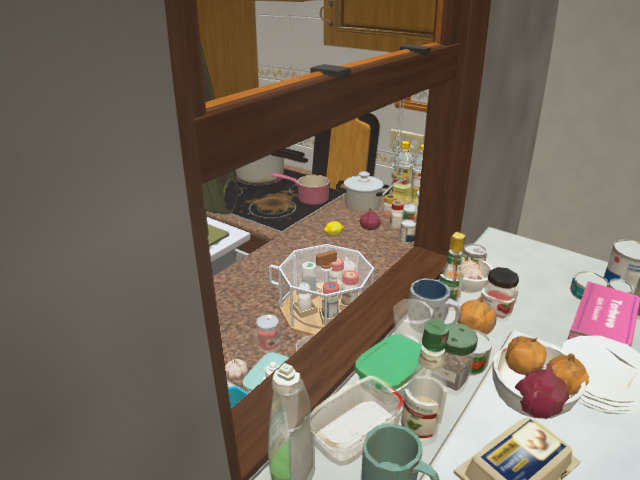

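The top view shows the cabinet around (371,197), the knob near (373,190), the grey-headed salt at about (394,214), and the door handle near (397,253). I'll crop and enlarge this area.

```bash
python3 - <<'E'
from h import *
im=cv2.imread('pics/top0.png')[130:270,300:440]
cv2.imwrite('pics/c1.png',cv2.resize(im,(560,560),interpolation=cv2.INTER_CUBIC))
E
```

```text
(no output)
```

View pics/c1.png

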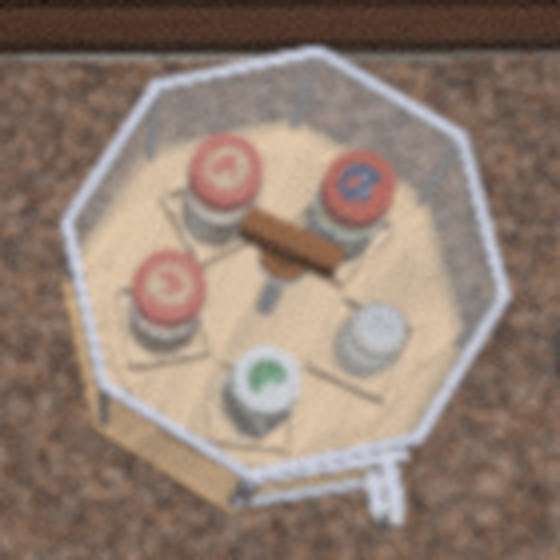

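```bash
cat > fit.py <<'E'
from h import *
from scipy.optimize import least_squares
d=load('top0'); c=lambda p: np.array(p,float)/4+[300,130]-0.375
v=c([(248,470),(418,440),(507,297),(463,135),(318,50),(155,85),(68,225),(103,388)])
R=.122/np.cos(np.pi/8)
def oct_(p):
    # front flat is -x side; order starts at +y end of front flat, going ccw... toward -y
    a=p[2]+np.pi-np.pi/8+np.arange(8)*np.pi/4
    return np.c_[p[0]+R*np.cos(a),p[1]+R*np.sin(a),np.full(8,.148)]
r=least_squares(lambda p:(proj(d,oct_(p))-v).ravel(),[.6,0,0]); p=r.x
print('cab',p,'rms px',np.sqrt(np.mean(r.fun**2)))
k=ray(d,c([(250,210),(342,258),(335,275),(240,230)]),.196); print('knob',k.mean(0)[:2],'bar ang',np.degrees(np.arctan2(*((k[1]+k[2]-k[0]-k[3])[[1,0]]))),np.linalg.norm(k[1]-k[0]),np.linalg.norm(k[1]-k[2]))
s=ray(d,c([(379,325)]),.026+.090)[0]; print('salt',s,np.linalg.norm(s[:2]-p[:2]),'ang',np.degrees(np.arctan2(s[1]-p[1],s[0]-p[0])),'front',np.degrees(p[2])+180)
h=ray(d,c([(388,455),(398,520),(386,487)]),.132); print('handle',h)
print('door top', ray(d,c([(240,495),(375,480)]),.137))
Rz=np.array([[np.cos(p[2]),-np.sin(p[2])],[np.sin(p[2]),np.cos(p[2])]])
def door(th):
    hinge=p[:2]+Rz@[-.122,.0455]  # approx
    a=p[2]-th
    M=np.array([[np.cos(a),-np.sin(a)],[np.sin(a),np.cos(a)]])
    return hinge,hinge+M@[-.034,-.080]
for t in(0,.05,.1,.15,1.5): print(t,*door(t),proj(d,[*door(t)[1],.132]))
print('bar px', (c([(386,487)])))
E
python3 fit.py
```

```text
cab [ 0.65220811 -0.06957268  0.21445815] rms px 0.7818891602730246
knob [ 0.64851387 -0.06802948] bar ang -117.76592800984805 0.05801093353251126 0.010602849279133674
salt [ 0.61937341 -0.12848181  0.116     ] 0.06744184941264914 ang -119.13436928207743 front 192.2875471598409
handle [[ 0.53808784 -0.12856692  0.132     ]
 [ 0.499884   -0.13313006  0.132     ]
 [ 0.51925582 -0.12678122  0.132     ]]
door top [[ 0.51451634 -0.04123504  0.137     ]
 [ 0.5227264  -0.11970267  0.137     ]]
0 [ 0.52331968 -0.0510788 ] [ 0.507124   -0.13648196] [[400.46051797 256.51852733]]
0.05 [ 0.52331968 -0.0510788 ] [ 0.50287586 -0.13556578] [[400.12870659 258.33717933]]
0.1 [ 0.52331968 -0.0510788 ] [ 0.49867882 -0.13443843] [[399.70482761 260.13688079]]
0.15 [ 0.52331968 -0.0510788 ] [ 0.49454337 -0.13310272] [[399.18977914 261.91305181]]
1.5 [ 0.52331968 -0.0510788 ] [ 0.43698482 -0.04096487] [[359.99338738 287.09277566]]
bar px [[396.125 251.375]]
```

The rows are not in the units I measure in: shifts go in shares of 50 mm and turns go in shares of pi rad. I convert before sending: 0.0406 m is 0.812, -0.0242 m is -0.484.

```bash
R='' ; python3 -m inch '[[[0, 0, 0, 0.812, -0.484, 0, 0.085], [0, 0, 0, 0.812, -0.484, 0, 0.085], [0, 0, 0, 0.812, -0.484, 0, 0.085], [0, 0, 0, 0.812, -0.484, 0, 0.085], [0, 0, 0, 0.812, -0.484, 0, 0.085], [0, 0, 0, 0.812, -0.484, 0, 0.085], [0, 0, 0, 0.812, -0.484, 0, 0.085], [0, 0, 0, 0.812, -0.484, 0, 0.085], [0, 0, 0, 0.812, -0.484, 0, 0.085], [0, 0, 0, 0.812, -0.484, 0, 0.085]]]'
python3 -m inch '[[[0, 0, -0.0465, 0, 0, 0, 0.085], [0, 0, -0.0465, 0, 0, 0, 0.085], [0, 0, -0.0465, 0, 0, 0, 0.085], [0, 0, -0.0465, 0, 0, 0, 0.085], [0, 0, -0.0465, 0, 0, 0, 0.085], [0, 0, -0.0465, 0, 0, 0, 0.085], [0, 0, -0.0465, 0, 0, 0, 0.085], [0, 0, -0.0465, 0, 0, 0, 0.085], [0, 0, -0.0465, 0, 0, 0, 0.085], [0, 0, -0.0465, 0, 0, 0, 0.085]]]'
python3 -c "
from h import *
s=manip.get_state();print(s['joints'])"
```

```text
time: 1.1
tcp_pos: [0.5075, -0.1347, 0.231]
orientation: [0.978, 0.21, -0.0, -0.0]
ft_force: [-0.0, -1.0, -0.2]
opening: 0.085
grasp_force: 0.0
time: 2.1
tcp_pos: [0.5066, -0.1365, 0.2308]
orientation: [0.586, 0.81, -0.0, -0.001]
ft_force: [0.1, -0.5, 0.4]
opening: 0.085
grasp_force: 0.0
[-3.43638668e-01  2.37709091e-01  1.60881499e+00  7.50426466e-06
  1.29616690e+00 -6.62699211e-01]
```

In the tool's units: -0.146 rad / 3.1416 = -0.0465.

```bash
python3 -m inch '[[[0, 0, -0.0465, 0, 0, 0, 0.085], [0, 0, -0.0465, 0, 0, 0, 0.085], [0, 0, -0.0465, 0, 0, 0, 0.085], [0, 0, -0.0465, 0, 0, 0, 0.085], [0, 0, -0.0465, 0, 0, 0, 0.085], [0, 0, -0.0465, 0, 0, 0, 0.085], [0, 0, -0.0465, 0, 0, 0, 0.085], [0, 0, -0.0465, 0, 0, 0, 0.085], [0, 0, -0.0465, 0, 0, 0, 0.085], [0, 0, -0.0465, 0, 0, 0, 0.085]]]'
python3 - <<'E'
from h import *
d=snap('wrist','w1'); V=np.array(d['view']); print(d['fov_y'],-V[:3,:3].T@V[:3,3]); s=manip.get_state();print(s['joints'],s['tcp_pos'])
E
```

```text
time: 3.1
tcp_pos: [0.5066, -0.1364, 0.2308]
orientation: [-0.104, 0.995, 0.0, -0.001]
ft_force: [-0.0, -1.0, 0.5]
opening: 0.0848
grasp_force: 0.0
61.59237557709396 [ 0.42655424 -0.15353709  0.37214151]
[-3.43600961e-01  2.37699297e-01  1.60882328e+00  1.53895459e-05
  1.29621226e+00 -2.12799052e+00] [ 0.50659152 -0.13642955  0.23082926]
```

View pics/w1.png

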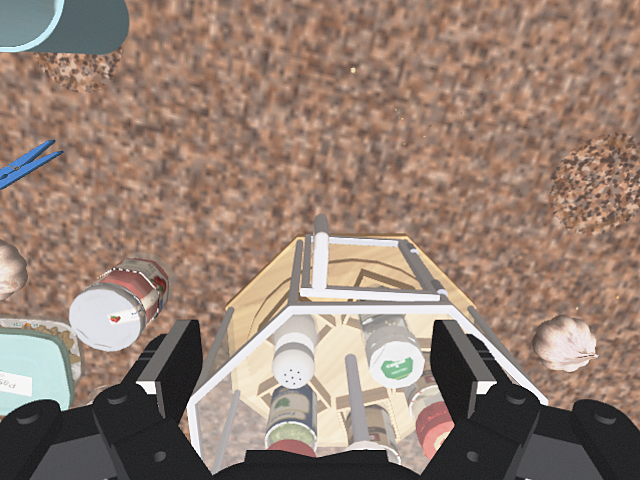

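The wrist view shows the handle's top leg running from (320,288) to the bar top at about (320,238), and the door's top edge from (302,292) to (440,297).

```bash
cat >> fit.py <<'E'
print('---wrist')
w=load('w1')
print(ray(w,[(320,240),(320,217),(302,292),(440,297),(290,310),(447,313)],[.132,.076,.137,.137,.148,.148]))
for t in(0,.05,.1,.15): print(t,*[proj(w,[*door(t)[1],z]) for z in (.132,.076)])
print(proj(w,oct_(p))[:2])
E
python3 fit.py | sed -n '/---/,$p'
```

```text
---wrist
[[ 0.50326632 -0.13431149  0.132     ]
 [ 0.50317192 -0.13370398  0.076     ]
 [ 0.53843753 -0.1386153   0.137     ]
 [ 0.5234726  -0.05085214  0.137     ]
 [ 0.54681661 -0.14418973  0.148     ]
 [ 0.5285874  -0.04806389  0.148     ]]
0 [[315.34548959 245.00899673]] [[315.34559317 221.17877292]]
0.05 [[318.17663945 239.02828336]] [[317.68496219 216.13886471]]
0.1 [[321.34937219 233.13126799]] [[320.30243975 211.17778877]]
0.15 [[324.85956441 227.33616824]] [[323.19403173 206.31047652]]
[[453.10506731 304.62325552]
 [289.78022253 305.45793996]]
```

In the tool's units: 0.02 m is 0.4, 0.003 m is 0.06.

```bash
python3 -m inch '[[[0, 0, 0, 0.06, 0.06, 0.4, 0.085], [0, 0, 0, 0, 0, 0.4, 0.085], [0, 0, 0, 0, 0, 0.4, 0.085], [0, 0, 0, 0, 0, 0.4, 0.085], [0, 0, 0, 0, 0, 0.4, 0.085], [0, 0, 0, 0, 0, 0.4, 0.085], [0, 0, 0, 0, 0, 0.4, 0.085], [0, 0, 0, 0, 0, 0, 0.05], [0, 0, 0, 0, 0, 0, 0.02], [0, 0, 0, 0, 0, 0, 0]]]' && python3 -m inch '[[[0, 0, 0, 0, 0, 0, 0], [0, 0, 0, 0, 0, 0, 0], [0, 0, 0, 0, 0, 0, 0], [0, 0, 0, 0, 0, 0, 0], [0, 0, 0, 0, 0, 0, 0]]]'
```

```text
time: 4.15
tcp_pos: [0.5042, -0.1345, 0.0922]
orientation: [-0.101, 0.995, -0.0, 0.001]
ft_force: [0.3, 0.0, 0.1]
opening: 0.0435
grasp_force: 0.0
time: 4.65
tcp_pos: [0.5044, -0.1337, 0.0923]
orientation: [-0.101, 0.995, 0.0, 0.001]
ft_force: [0.6, 4.4, 6.1]
opening: 0.0086
grasp_force: 58.6
```

In the tool's units: 0.0078 m is 0.156, 0.0038 m is 0.076, 0.1 rad / 3.1416 = 0.0318.

```bash
python3 -m inch '[[[0, 0, 0.0318, 0.156, 0.076, 0, 0], [0, 0, 0.0318, 0.156, 0.076, 0, 0], [0, 0, 0.0318, 0.156, 0.076, 0, 0], [0, 0, 0.0318, 0.156, 0.076, 0, 0]]]' && python3 -m inch '[[[0, 0, 0.0318, 0.156, 0.076, 0, 0], [0, 0, 0.0318, 0.156, 0.076, 0, 0], [0, 0, 0.0318, 0.156, 0.076, 0, 0], [0, 0, 0.0318, 0.156, 0.076, 0, 0]]]'; python3 -c "
from h import *
s=manip.get_state();print(s['joints'],s['ft_torque'])"
```

```text
time: 5.05
tcp_pos: [0.4742, -0.1195, 0.0923]
orientation: [0.101, 0.995, 0.001, 0.003]
ft_force: [6.8, 9.8, 2.3]
opening: 0.0081
grasp_force: 58.9
time: 5.45
tcp_pos: [0.4518, -0.0952, 0.0923]
orientation: [0.297, 0.955, 0.002, 0.004]
ft_force: [10.5, 8.2, -1.8]
opening: 0.0088
grasp_force: 58.6
[-0.301693    0.31102818  1.92919412  0.00407792  0.89363221 -1.27239156] [ 1.0276597  -1.21819537  0.17726385]
```

In the tool's units: 0.0078 m is 0.156, 0.0038 m is 0.076, 0.1 rad / 3.1416 = 0.0318.

```bash
python3 -m inch '[[[0, 0, 0.0318, 0.156, 0.076, 0, 0], [0, 0, 0.0318, 0.156, 0.076, 0, 0], [0, 0, 0.0318, 0.156, 0.076, 0, 0], [0, 0, 0.0318, 0.156, 0.076, 0, 0], [0, 0, 0.0318, 0.156, 0.076, 0, 0], [0, 0, 0.0318, 0.156, 0.076, 0, 0], [0, 0, 0.0318, 0.156, 0.076, 0, 0], [0, 0, 0, 0, 0, 0, 0], [0, 0, 0, 0, 0, 0, 0], [0, 0, 0, 0, 0, 0, 0]]]'; python3 - <<'E'
from h import *
s=manip.get_state();print(s['joints'])
snap('top','t2')
im=cv2.imread('pics/t2.png')[150:310,300:440]
cv2.imwrite('pics/c2.png',cv2.resize(im,(525,600),interpolation=cv2.INTER_CUBIC))
E
```

```text
time: 6.45
tcp_pos: [0.4394, -0.0383, 0.0924]
orientation: [0.604, 0.797, 0.002, 0.004]
ft_force: [8.6, 2.4, -1.8]
opening: 0.0085
grasp_force: 59.0
[-1.83091279e-01  2.87124250e-01  1.97087005e+00  6.83704060e-04
  8.74969501e-01 -4.57421167e-01]
```

View pics/c2.png

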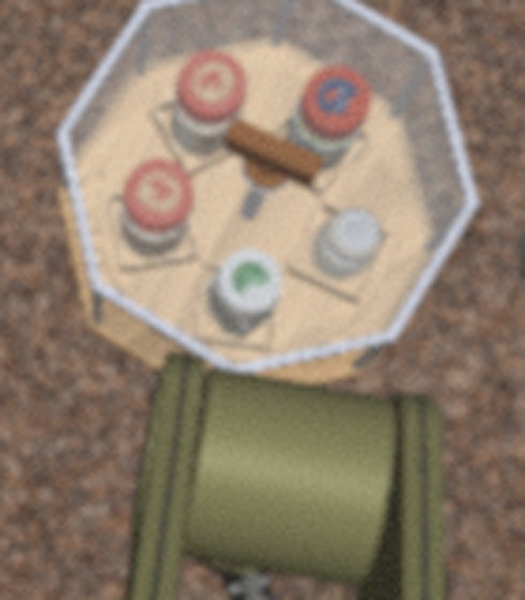

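The door is open by about 1.5 rad and the jars are unmoved. Next I release the handle, rise, turn the tool to the bar's direction and move over the knob.

In the tool's units: -0.03 m is -0.6, -0.02 m is -0.4.

```bash
python3 -m inch '[[[0, 0, 0, 0, 0, 0, 0.04], [0, 0, 0, 0, 0, 0, 0.06], [0, 0, 0, 0, 0, 0, 0.06], [0, 0, 0, 0, 0, -0.4, 0.06], [0, 0, 0, 0, 0, -0.4, 0.06], [0, 0, 0, 0, 0, -0.6, 0.06], [0, 0, 0, 0, 0, -0.6, 0.06], [0, 0, 0, 0, 0, -0.6, 0.06], [0, 0, 0, 0, 0, -0.6, 0.06], [0, 0, 0, 0, 0, 0, 0.06]]]'
python3 -m inch '[[[0, 0, 0.035, 0, 0, 0, 0.085], [0, 0, 0.035, 0, 0, 0, 0.085], [0, 0, 0.035, 0, 0, 0, 0.085], [0, 0, 0.035, 0, 0, 0, 0.085], [0, 0, 0.035, 0, 0, 0, 0.085], [0, 0, 0.035, 0, 0, 0, 0.085], [0, 0, 0.035, 0, 0, 0, 0.085]]]'
python3 -m inch '[[[0, 0, 0, 0.148, 0.406, 0, 0.085], [0, 0, 0, 0.148, 0.406, 0, 0.085], [0, 0, 0, 0.148, 0.406, 0, 0.085], [0, 0, 0, 0.148, 0.406, 0, 0.085], [0, 0, 0, 0.148, 0.406, 0, 0.085], [0, 0, 0, 0.148, 0.406, 0, 0.085], [0, 0, 0, 0.148, 0.406, 0, 0.085], [0, 0, 0, 0.148, 0.406, 0, 0.085], [0, 0, 0, 0.148, 0.406, 0, 0.085], [0, 0, 0, 0.148, 0.406, 0, 0.085]]]'
python3 - <<'E'
from h import *
d=snap('wrist','w2'); snap('top','t3')
s=manip.get_state(); print(s['tcp_pos'],s['orientation'],s['joints']); z=.196
E
```

```text
time: 7.5
tcp_pos: [0.4371, -0.0386, 0.2552]
orientation: [0.604, 0.797, 0.002, 0.004]
ft_force: [-0.0, 0.1, 0.4]
opening: 0.0601
grasp_force: 0.0
time: 8.2
tcp_pos: [0.4336, -0.0379, 0.2502]
orientation: [0.861, 0.509, -0.001, -0.001]
ft_force: [0.6, -1.1, 0.7]
opening: 0.0848
grasp_force: 0.0
time: 9.2
tcp_pos: [0.6483, -0.0699, 0.2497]
orientation: [0.859, 0.511, -0.001, -0.001]
ft_force: [0.2, 0.0, 0.0]
opening: 0.085
grasp_force: 0.0
[ 0.65017505 -0.07027359  0.24932239] [ 8.59383311e-01  5.11331743e-01 -3.88508542e-04 -1.48986748e-04] [-1.72081753e-01  4.06021300e-01  1.30314380e+00 -2.82253263e-04
  1.43321138e+00  3.25285839e-01]
```

View pics/w2.png

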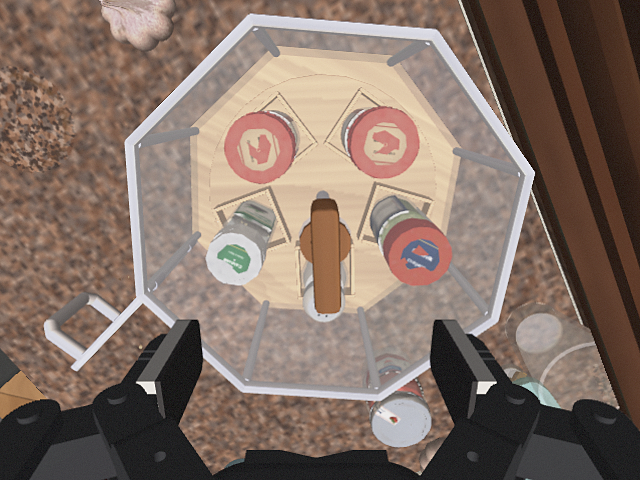

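View pics/t3.png

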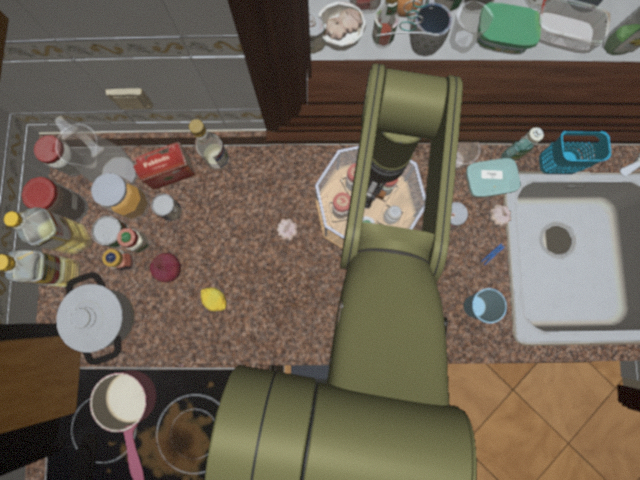

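The wrist view shows the knob bar from (326,199) to (327,313), the whole roof octagon, and the door swung out from (142,298) to (75,368).

```bash
cat > fit2.py <<'E'
from fit import *
print('=====')
w=load('w2')
v2=np.array([(142,298),(245,390),(378,397),(494,322),(531,174),(436,33),(250,16),(128,142)],float)
# which vertex is first: door hinge at (142,298); front flat goes hinge->(-y end)
best=None
for k in range(8):
    r=least_squares(lambda p:(proj(w,oct_(p))-np.roll(v2,-k,0)).ravel(),p)
    if best is None or r.cost<best[0]: best=(r.cost,k,r.x)
print(best); pw=best[2]
k=ray(w,[(313,200),(339,200),(341,312),(313,313)],.196); a=(k[0]+k[1]-k[2]-k[3])
print('knob',k.mean(0),np.degrees(np.arctan2(a[1],a[0])),np.linalg.norm(a)/2)
D=ray(w,[(142,298),(75,368)],.137); e=D[1]-D[0]; print('door',D,np.degrees(np.arctan2(e[1],e[0])),'closed dir',np.degrees(pw[2])-90)
print('salt dir',ray(w,[(323,318)],.08))
E
python3 fit2.py | sed -n '/=====/,$p'
```

```text
=====
(np.float64(56.6766063165295), 2, array([ 0.65407515, -0.07063418,  1.78500848]))
knob [ 0.65625978 -0.06623201  0.196     ] 62.5116981839214 0.06224219533634741
door [[ 0.51970438 -0.05149166  0.137     ]
 [ 0.44174796 -0.07472167  0.137     ]] -163.40662030396462 closed dir 12.273452241801706
salt dir [[ 0.60901049 -0.15400399  0.08      ]]
```

In the tool's units: 0.02 m is 0.4, 0.0032 m is 0.064, -0.017 rad / 3.1416 = -0.0054.

```bash
python3 -m inch '[[[0, 0, -0.0054, 0.034, 0.064, 0.24, 0.085], [0, 0, 0, 0, 0, 0.4, 0.085], [0, 0, 0, 0, 0, 0.4, 0.085], [0, 0, 0, 0, 0, 0.4, 0.085], [0, 0, 0, 0, 0, 0.4, 0.085], [0, 0, 0, 0, 0, 0, 0.06], [0, 0, 0, 0, 0, 0, 0.04], [0, 0, 0, 0, 0, 0, 0.025]]]' && python3 -m inch '[[[0, 0, 0, 0, 0, 0, 0.015], [0, 0, 0, 0, 0, 0, 0], [0, 0, 0, 0, 0, 0, 0], [0, 0, 0, 0, 0, 0, 0], [0, 0, 0, 0, 0, 0, 0]]]'
```

```text
time: 10.1
tcp_pos: [0.6523, -0.0697, 0.1603]
orientation: [0.855, 0.519, 0.001, 0.0]
ft_force: [0.1, 0.3, 0.8]
opening: 0.0434
grasp_force: 0.0
time: 10.6
tcp_pos: [0.654, -0.0705, 0.161]
orientation: [0.855, 0.519, 0.002, 0.002]
ft_force: [3.7, -2.8, 5.0]
opening: 0.0145
grasp_force: 58.9
```

In the tool's units: 0.03 rad / 3.1416 = 0.0095.

```bash
python3 -m inch '[[[0, 0, 0.0032, 0, 0, 0, 0], [0, 0, 0.0064, 0, 0, 0, 0], [0, 0, 0.0095, 0, 0, 0, 0], [0, 0, 0.0111, 0, 0, 0, 0], [0, 0, 0.0111, 0, 0, 0, 0], [0, 0, 0.0111, 0, 0, 0, 0], [0, 0, 0.0111, 0, 0, 0, 0], [0, 0, 0.0111, 0, 0, 0, 0], [0, 0, 0.0111, 0, 0, 0, 0], [0, 0, 0.0111, 0, 0, 0, 0]]]' && python3 -m inch '[[[0, 0, 0.0111, 0, 0, 0, 0], [0, 0, 0.0111, 0, 0, 0, 0], [0, 0, 0.0111, 0, 0, 0, 0], [0, 0, 0.0111, 0, 0, 0, 0], [0, 0, 0.0111, 0, 0, 0, 0], [0, 0, 0.0111, 0, 0, 0, 0], [0, 0, 0.0111, 0, 0, 0, 0], [0, 0, 0.0111, 0, 0, 0, 0], [0, 0, 0.0111, 0, 0, 0, 0], [0, 0, 0.0111, 0, 0, 0, 0]]]' && python3 -m inch '[[[0, 0, 0.0111, 0, 0, 0, 0], [0, 0, 0.0111, 0, 0, 0, 0], [0, 0, 0.0111, 0, 0, 0, 0], [0, 0, 0.0095, 0, 0, 0, 0], [0, 0, 0.0064, 0, 0, 0, 0], [0, 0, 0.0032, 0, 0, 0, 0], [0, 0, 0, 0, 0, 0, 0], [0, 0, 0, 0, 0, 0, 0], [0, 0, 0, 0, 0, 0, 0], [0, 0, 0, 0, 0, 0, 0]]]'
python3 - <<'E'
from h import *
d=snap('wrist','w3')
s=manip.get_state(); print(s['tcp_pos'],s['orientation'],np.abs(s['joint_vel']).max(),s['grasp_force'])
q=s['orientation'];print(np.degrees(np.arctan2(2*q[0]*q[1],q[0]**2-q[1]**2)))
print('expected salt head',proj(d,[.654-.068*np.cos(.2143),-.0703-.068*np.sin(.2143),.116]))
E
```

```text
time: 11.6
tcp_pos: [0.6539, -0.0703, 0.1609]
orientation: [0.924, 0.382, 0.002, 0.001]
ft_force: [3.2, -3.2, 5.6]
opening: 0.0141
grasp_force: 59.1
time: 12.6
tcp_pos: [0.6538, -0.0702, 0.1609]
orientation: [0.977, 0.215, 0.002, 0.001]
ft_force: [4.0, -1.7, 6.4]
opening: 0.0146
grasp_force: 58.4
time: 13.6
tcp_pos: [0.6537, -0.0701, 0.161]
orientation: [0.991, 0.135, 0.002, 0.001]
ft_force: [3.6, -1.2, 5.6]
opening: 0.0146
grasp_force: 58.4
[ 0.65370263 -0.07012434  0.16098101] [9.90848461e-01 1.34962749e-01 1.96427785e-03 7.25164417e-04] 0.0020420175477748846 58.415882885456085
15.512965935970787
expected salt head [[309.23322279 390.42713069]]
```

View pics/w3.png

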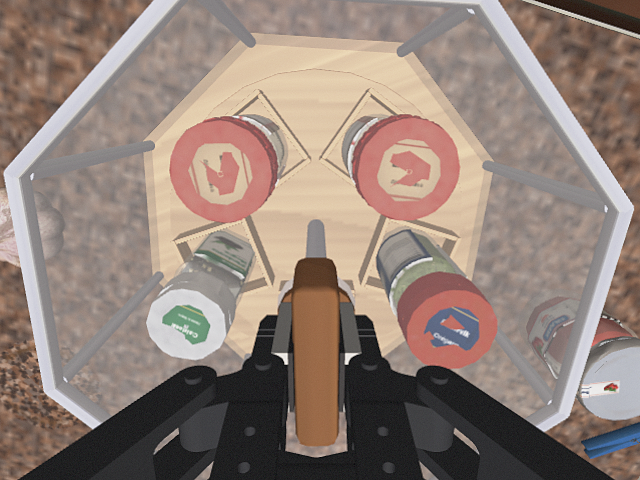

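The picture shows the bar held squarely between the pads and all the jars upright. The tool is at 15.5° against a target of 12.3°, so I turn the last 0.055 rad.

In the tool's units: 0.02 rad / 3.1416 = 0.0064.

```bash
python3 -m inch '[[[0, 0, 0.0048, 0, 0, 0, 0], [0, 0, 0.0064, 0, 0, 0, 0], [0, 0, 0.0048, 0, 0, 0, 0], [0, 0, 0.0016, 0, 0, 0, 0], [0, 0, 0, 0, 0, 0, 0], [0, 0, 0, 0, 0, 0, 0], [0, 0, 0, 0, 0, 0, 0], [0, 0, 0, 0, 0, 0, 0], [0, 0, 0, 0, 0, 0, 0], [0, 0, 0, 0, 0, 0, 0]]]'
python3 - <<'E'
from h import *
d=snap('scene','s4'); im=cv2.imread('pics/s4.png')[230:350,240:400]
cv2.imwrite('pics/c4.png',cv2.resize(im,(800,600),interpolation=cv2.INTER_CUBIC))
s=manip.get_state();q=s['orientation'];print(np.degrees(np.arctan2(2*q[0]*q[1],q[0]**2-q[1]**2)),s['grasp_force'])
a=.2143
for z in(.026,.116): print((proj(d,[.654-.068*np.cos(a),-.0703-.068*np.sin(a),z])-[240,230])*5)
E
```

```text
time: 14.65
tcp_pos: [0.6537, -0.0701, 0.1609]
orientation: [0.994, 0.108, 0.002, 0.001]
ft_force: [3.4, -0.5, 6.4]
opening: 0.0139
grasp_force: 58.4
12.359444765396471 58.41256141662598
[[321.83241185 338.55471683]]
[[319.56770155 209.4061881 ]]
```

View pics/c4.png

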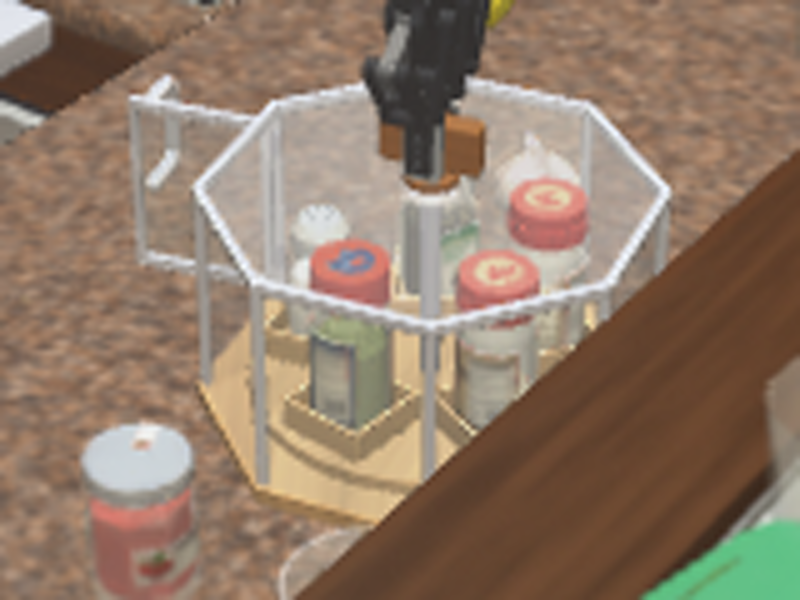

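The salt head is at about (322,215) in the crop, against an expected (320,209). The door stands open, the knob is gripped and all the jars are upright, so I'm handing in.

```bash
python3 -c "
from bench import manip
print(manip.finish_job())"
```

```text
the job is handed in; nothing more can be done
None
```

The job is handed in: the door stands open at about 1.5 rad (86°), the salt shaker is in the middle of the doorway as far as the cameras show, and the knob is still gripped with about 58 N; the hand-in call gave no verdict.

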